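# Roll the six-sided kitchen timer display up

## Task

Two white kitchen timers lie on the wooden chopping board. Roll the six-sided one over onto its neighbouring side so that the face with the display looks straight up, and leave it lying on the board, let go and still. Do not lift it more than 5 cm off the board, and leave the square timer and the spice jar where they are.

Things in the scene. Friction and masses are not known exactly. Their poses are not given: they have to be found in the camera images.
- timer: Six-sided timer: white plastic hexagonal prism, 64 mm long, 56 mm across flats, 0.12 kg, lying on a flat. Origin at its middle (28 mm above the board). x: along the prism; z: out of the display flat (flush grey bezel, dark window, small button; the other flats are plain). At the start z leans 60 degrees from vertical: a 60 degree roll about the long axis brings the display up.
- board: Wooden chopping board, 240 mm (x) by 360 mm (y), 18 mm thick, lying fixed on the black worktop (it cannot be moved). Origin at the centre of its underside, z up; its upper face is at z = 18 mm.
- square_timer: The other timer, a bystander: white plastic square bar, 64 mm long (x) with a 50 by 50 mm section, lying loose on the board at its other end, 120 mm or more from the six-sided one, its display already up. Origin at its middle.
- spice_jar: Bystander: round amber glass spice jar with a steel cap, 48 mm diameter, 95 mm tall, standing loose on the worktop beside the board. Origin at the centre of its underside.
There are look-alikes about, which are no part of the job. Leave any green or red look-alike of the timer alone.

How it is judged:
By the outcome, as a careful person would: the job done as asked, in the order asked, and still so for the second after the job is handed in, with the robot touching nothing.
It also fails if it takes over 40 s, if anything falls off the work surface, if the arm or the gripper's body presses on something with over 40 N, if the wrist force passes 120 N, or if a joint passes its speed limit or range.

## Robot

A 6-joint arm with a two-finger parallel gripper is mounted at the origin on the work surface. World frame = base frame: x ahead of the robot, y to its left, z up, the work surface at z = 0. Lengths are in mm, angles in rad, forces in N, time in s.
With the tool pointing down it reaches from about 350 to 775 mm from the base axis. Payload 7.3 kg.
Tool frame: the origin (TCP) lies at the very end of the fingers, on their centre line; the grasp point (between the pads) lies 19 mm behind it (bot.grip_point_offset is the distance from the TCP to the grasp point, in mm); z points along the fingers, y is the line along which they close (so a half turn about z gives the same grasp; the last joint's range is limited). The gripper opens to 92 mm and grips with 3 to 60 N. Pads are 19 mm wide; open, the fingers measure 130 mm over their backs; the gripper's body (75 mm by 190 mm) begins 47 mm behind the grasp point.
Start: joints at [1.123, 0.342, 1.524, -0, 1.275, -0.146], TCP at [156.036, 501.296, 226.741] pointing down, gripper open.
Joint ranges: [-2.53, 2.53], [-0.77, 2.02], [0.04, 2.7], [-1, 4.14], [0.28, 2.66], [-3.11, 3.11]. Speed limits (rad/s): [2.57, 2.57, 3.14, 3.14, 3.14, 3.14].

## Interface

Orientations are given as [roll, pitch, yaw] about the fixed x, y, z axes, in that order (R = Rz(yaw) Ry(pitch) Rx(roll)).
In Python, from plant import bot gives the robot as it stands. The module is installed in compiled form; this text tells all that it offers.
- The arm moves only by the shell command python3 -m jog 'ROWS' [OPENING]. ROWS is JSON, a list of rows, each a list of 6 numbers: the shift along the tool's x, y, z in mm, then the turn, a rotation vector about the tool's x, y, z in rad. In form: [[dx, dy, dz, rx, ry, rz], ...]. A call has 1 to 12 rows; each row shifts and turns the commanded pose from where the row before left it, along the tool's axes as they then stand; what a row does not reach is not made up. A row lasts 1/10 s, in which the tool goes at most 50 mm and 8.59 degrees, less where a joint would pass 70% of its speed; a pose out of reach is approached as far as the arm can. A call with a gripper value outside its range is refused whole. OPENING is the opening in per cent of the stroke, from 0 (shut) to 100 (fully open), set as the call begins (- or left out, the last holds). The fingers move at their own pace and stop on an object; the grip force is fixed at half the most. Time passes only in rows, so rows that do not move let the fingers close. It gives the time, the measured TCP pose, the force, the opening and the grip force at its end, in the units of the state.
- bot.get_obs(): the state, without advancing time (a new reading comes with each control period).
- bot.capture(name): name is "side" or "top" or "wrist"; returns the picture (420x560x3 uint8, red, green, blue); there is no depth.
- bot.camera_model(name): a dict with "fx", "fy", "cx", "cy" (pixels), "dist_coeffs" ([k1, k2, p1, p2, k3] as OpenCV has them; the pictures are not rectified), "position" and "orientation" of the camera in the world; the wrist camera has in their place "T_tool_cam" (4x4, takes a point from camera to tool coordinates, whose origin is the TCP and whose axes are the flange's). Camera axes: x right, y down, z forward; pixel columns grow to the right and rows downward; lengths in mm; the calibration is good to about 2 mm. A picture is of the moment at which its call begins: read the wrist's pose just before it. camera_model takes no time and is no camera call.
- bot.close_job(): hands the job in; it is judged then, once.
Trained networks look in the newest picture that a camera, given by its name, has taken for a name from the list of things; names that differ only in an ending like _2 or _b are one class to them, and where a whole thing is asked for, a point or a joint stands for the part that bears it (a point fixed in the world has none). Each returns a list of dicts, best first, with "p" (0 to 1); they miss things now and then, are a little off and sometimes report something else, mostly with a low value. They report only what shows in the picture. A call takes as long as a camera call. They do not tell look-alikes from the thing itself.
- bot.outline_of(target, camera): "mask" (420x560 bool, what is visible of it) and "pixel" ([column, row] in pixels, amid what is visible of it).
The state is a dict: "time": time; "joint_positions": joint angles; "dq": joint speeds; "tau": joint torques, N m; "tool_pos": TCP position; "tcp_rot": TCP orientation; "contact_force": force on the tool from outside, world axes, zero at the start; "moment": the same for the moment, N m; "grip_width": finger opening in mm; "finger_force": force on a finger pad.
Only numpy, scipy, OpenCV 4.12 (cv2) and the standard library are available. Lean on these libraries where they do the work, as an engineer would, in place of code of your own. Each camera call takes 0.05 s, during which the arm holds its last target. There are 200 camera calls.

## Working session

There is one attempt and no reset: what is moved stays moved. The work goes in short steps, Python scripts to look and compute and a shell command to move; the robot and the scene stay as the last step left them, time stands still between calls to the robot, and variables do not carry over. Pictures are saved under pics/ and viewed, at most 10 in all, crops included, and the job is handed in when it is done.

```bash
mkdir -p pics; cat > h.py <<'E'
import numpy as np, cv2
from plant import bot
from scipy.spatial.transform import Rotation as R
def cam(n, obs=None):
    m=bot.camera_model(n); K=np.array([[m['fx'],0,m['cx']],[0,m['fy'],m['cy']],[0,0,1.]]); d=np.array(m['dist_coeffs'],float)
    if n=='wrist':
        o=obs or bot.get_obs(); T=np.eye(4); T[:3,:3]=R.from_euler('xyz',o['tcp_rot']).as_matrix(); T[:3,3]=o['tool_pos']
        T=T@np.array(m['T_tool_cam']); return K,d,T[:3,3],T[:3,:3]
    q=np.array(m['orientation'],float)
    Rm=q if q.shape==(3,3) else R.from_euler('xyz',q).as_matrix() if q.size==3 else R.from_quat(q).as_matrix()
    return K,d,np.array(m['position'],float),Rm
def toz(c,px,z):
    K,d,p,Rm=c; u=cv2.undistortPoints(np.array(px,float).reshape(-1,1,2),K,d).reshape(-1,2)
    r=np.c_[u,np.ones(len(u))]@Rm.T; return p+r*((z-p[2])/r[:,2])[:,None]
def proj(c,P):
    K,d,p,Rm=c; Q=(np.array(P,float).reshape(-1,3)-p)@Rm
    return cv2.projectPoints(Q,np.zeros(3),np.zeros(3),K,d)[0].reshape(-1,2)
def snap(n,f): 
    im=bot.capture(n); cv2.imwrite('pics/'+f,im[:,:,::-1]); return im
E
python3 - <<'E'
from h import *
print(bot.get_obs()); print(bot.camera_model('top')['orientation'],bot.camera_model('top')['position'])
a=snap('top','t.png'); 
c=cam('top')
for t in ['timer','square_timer','spice_jar','board']:
    for r in bot.outline_of(t,'top')[:4]: print(t,r['p'],r['pixel'],toz(c,r['pixel'],50).round(),cv2.minAreaRect(np.argwhere(r['mask'])[:,::-1].astype(np.float32)))
b=snap('side','s.png')
cv2.imwrite('pics/both.png',cv2.resize(np.vstack([a,b])[:,:,::-1],None,fx=.71,fy=.71))
E
```

```text
{'time': 0.0, 'joint_positions': array([ 1.12298336e+00,  3.42720322e-01,  1.52498659e+00,  7.47913801e-06,
        1.27537605e+00, -1.46013291e-01]), 'dq': array([ 6.22527804e-04, -8.32124137e-04,  1.73523740e-03,  1.72587792e-05,
        1.87818645e-03,  4.30351523e-05]), 'tau': array([ 7.98252240e-04, -4.31248248e+01, -2.44223696e+01,  7.17568165e-02,
        5.58746082e-02, -8.15874114e-05]), 'tool_pos': array([155.86482198, 500.92529126, 226.05681692]), 'tcp_rot': array([-3.14011925e+00, -2.23907355e-04,  2.83979063e+00]), 'contact_force': array([-0.17775222,  0.20740792,  0.85636189]), 'moment': array([-0.05951718, -0.00319584,  0.00482362]), 'finger_force': 0.0, 'grip_width': 91.93598241568301}
[-2.91674784  0.00533341 -1.48290951] [453.56314636  67.25750091 950.15757633]
timer 0.79 [355.7, 285.9] [[507. -99.  50.]] ((358.5, 285.0), (30.0, 33.0), 90.0)
timer 0.66 [441.5, 288.6] [[ 516. -290.   50.]] ((443.6396484375, 290.0023498535156), (39.1026496887207, 30.610660552978516), 9.090277671813965)
timer 0.64 [368.1, 160.2] [[ 798. -115.   50.]] ((368.6585388183594, 157.57318115234375), (30.147809982299805, 25.509687423706055), 6.34019136428833)
timer 0.56 [439.5, 213.8] [[ 684. -285.   50.]] ((442.4535827636719, 213.0206298828125), (26.336444854736328, 32.33025360107422), 2.602562189102173)
square_timer 0.85 [283.3, 296.7] [[471.  55.  50.]] ((282.0999755859375, 295.2000427246094), (25.61444854736328, 32.57145690917969), 18.434947967529297)
square_timer 0.3 [358.0, 284.4] [[ 511. -104.   50.]] ((359.127197265625, 285.0898132324219), (30.50255012512207, 33.65248489379883), 85.42607879638672)
spice_jar 0.68 [116.1, 268.1] [[498. 431.  50.]] ((115.70001220703125, 272.4000244140625), (33.4893798828125, 20.46573257446289), 7.125016689300537)
board 0.74 [315.6, 275.0] [[524. -11.  50.]] ((314.1346435546875, 280.673095703125), (108.05998992919922, 161.5996856689453), 78.69007110595703)
```

View pics/t.png

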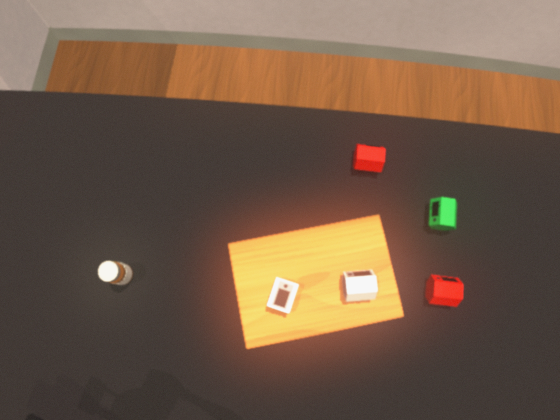

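View pics/s.png

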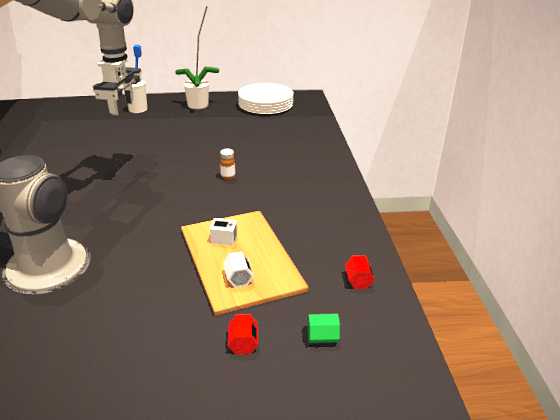

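The top view shows the white six-sided timer at about (359,285), with its display on the +x side (image top). The square timer is at (283,297), the jar is at (116,270), and the red and green look-alikes are off the board. I plan to grip the prism by its ends and roll it −60° about the closing axis. I'll approach first.

```bash
python3 -m jog '[[-32,-29,0,0,0,0],[-32,-29,0,0,0,0],[-32,-29,0,0,0,0],[-32,-29,0,0,0,0],[-32,-29,0,0,0,0],[-32,-29,0,0,0,0],[-32,-29,0,0,0,0],[-32,-29,0,0,0,0],[-32,-29,0,0,0,0],[-32,-29,0,0,0,0],[-32,-29,0,0,0,0],[-32,-29,0,0,0,0]]' 100
python3 -m jog '[[-32,-29,0,0,0,0],[-32,-29,0,0,0,0],[-15,-15,0,0,0,0],[0,0,0,0,0,-0.13],[0,0,0,0,0,-0.13],[0,0,0,0,0,-0.13],[0,0,0,0,0,0]]'
python3 - <<'E'
from h import *
print(np.array(bot.camera_model('wrist')['T_tool_cam']).round(2))
o=bot.get_obs(); print(o['joint_positions'].round(2))
c=cam('wrist',o); a=snap('wrist','w1.png'); 
for r in bot.outline_of('timer','wrist')[:3]: print(r['p'],r['pixel'],toz(c,r['pixel'],60).round())
c=cam('top'); b=snap('top','t2.png')
E
```

```text
time: 1.5
tool_pos: [419.9, 53.1, 226.9]
tcp_rot: [3.141, 0.001, 2.839]
contact_force: [0.7, 0.7, 0.8]
grip_width: 92.2
finger_force: 0.0
time: 2.2
tool_pos: [473.0, -38.4, 226.7]
tcp_rot: [3.141, -0.0, -3.053]
contact_force: [-0.3, 0.5, 0.2]
grip_width: 91.6
finger_force: 0.0
[[ 0.0000e+00 -9.6000e-01 -2.8000e-01  7.7980e+01]
 [ 1.0000e+00 -0.0000e+00  0.0000e+00 -2.0000e-02]
 [-0.0000e+00 -2.8000e-01  9.6000e-01 -1.5755e+02]
 [ 0.0000e+00  0.0000e+00  0.0000e+00  1.0000e+00]]
[-0.24  0.25  1.66  0.    1.24 -1.9 ]
0.67 [33.4, 199.7] [[ 500. -272.   60.]]
0.55 [205.1, 220.8] [[ 506. -106.   60.]]
```

View pics/w1.png

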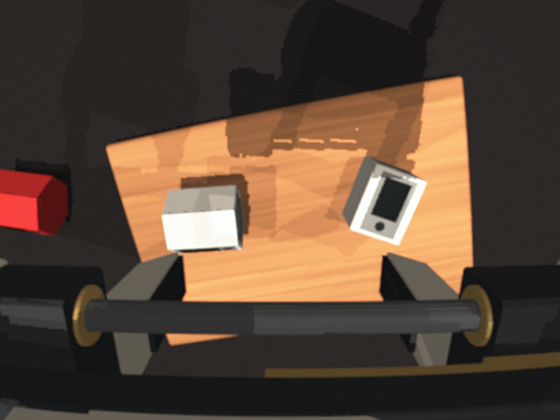

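The wrist view shows the six-sided timer at (203,218), with its bright top flat at about (165–241, 215–250). The square timer is at (388,200). I'll fit the top flat.

```bash
python3 - <<'E'
from h import *
o=bot.get_obs(); c=cam('wrist',o); im=cv2.imread('pics/w1.png')
g=im.min(2); g[:, :150]=0; g[:,260:]=0; g[:180]=0; g[255:]=0
for th in (150,190,215):
    m=(g>th).astype(np.uint8); m=cv2.morphologyEx(m,cv2.MORPH_OPEN,np.ones((3,3)))
    k=max(cv2.findContours(m,0,2)[0],key=cv2.contourArea); q=cv2.approxPolyDP(k,4,True).reshape(-1,2)
    print(th,m.sum(),q.tolist(),toz(c,q,74).round(1).tolist())
    b=cv2.boxPoints(cv2.minAreaRect(k)); P=toz(c,b,74)[:,:2]; print(P.round(1).tolist(),P.mean(0).round(1))
E
```

```text
150 3728 [[169, 191], [162, 214], [168, 249], [240, 249], [233, 196], [209, 194], [211, 209], [192, 210], [197, 189]] [[476.2, -135.7, 74.0], [497.5, -141.9, 74.0], [530.3, -136.8, 74.0], [524.4, -71.6, 74.0], [476.1, -80.2, 74.0], [476.0, -100.9, 74.0], [489.3, -98.7, 74.0], [491.6, -115.4, 74.0], [472.5, -111.4, 74.0]]
[[475.9, -142.7], [468.3, -76.1], [524.4, -71.5], [533.0, -141.5]] [ 500.4 -108. ]
190 2572 [[233, 210], [162, 215], [168, 249], [237, 245]] [[488.6, -79.6, 74.0], [498.5, -142.0, 74.0], [530.3, -136.8, 74.0], [520.8, -74.5, 74.0]]
[[497.7, -142.3], [487.5, -78.2], [520.8, -74.3], [531.9, -140.3]] [ 509.5 -108.8]
215 2484 [[233, 210], [163, 215], [168, 248], [236, 245]] [[488.6, -79.6, 74.0], [498.4, -141.1, 74.0], [529.3, -136.8, 74.0], [520.9, -75.4, 74.0]]
[[497.3, -141.6], [487.8, -78.3], [520.8, -74.7], [531.0, -139.9]] [ 509.2 -108.6]
```

```bash
python3 -m jog '[[-20,-17.3,23.3,0,0,0],[-20,-17.3,23.3,0,0,0],[-20,-17.3,23.3,0,0,0],[-20.6,-17.4,23.4,0,0,0],[0,0,0,0,0,-0.066],[0,0,0,0,0.131,0],[0,0,0,0,0.131,0],[0,0,0,0,0.131,0],[0,0,0,0,0.131,0],[0,0,0,0,0,0]]'
python3 - <<'E'
from h import *
o=bot.get_obs(); print(o['joint_positions'].round(2),o['tool_pos'].round(1),o['tcp_rot'].round(3))
Rm=R.from_euler('xyz',o['tcp_rot']).as_matrix(); print('shift tool', (Rm.T@(np.array([500.1,-109.5,29.5])-o['tool_pos'])).round(1), 'z',Rm[:,2].round(3),'y',Rm[:,1].round(3))
c=cam('wrist',o); a=snap('wrist','w2.png')
# predicted prism corners
ax=np.array([-.154,.988,0]); s=np.array([.988,.154,0]); C=np.array([509.5,-108,46]); 
for e in (-32,32):
    for k in range(6):
        t=np.pi/6+k*np.pi/3+np.pi/6*0; t=np.pi/3*k
        P=C+e*ax+32.3*(np.cos(t)*s+np.sin(t)*np.array([0,0,1])); p=proj(c,P)[0]
        cv2.circle(a,tuple(int(v) for v in p),3,(0,0,255),-1)
cv2.imwrite('pics/w2m.png',a[:,:,::-1])
E
```

```text
time: 3.35
tool_pos: [559.8, -99.2, 129.0]
tcp_rot: [3.14, -0.531, -2.987]
contact_force: [-0.3, 0.9, -1.1]
grip_width: 92.0
finger_force: 0.0
[-0.21  0.83  1.06 -0.18  1.75 -1.92] [559.8 -99.2 129. ] [ 3.14  -0.531 -2.987]
shift tool [  1.8  -1.2 116.4] z [-0.501 -0.076 -0.862] y [-0.153  0.988  0.002]
```

View pics/w2m.png

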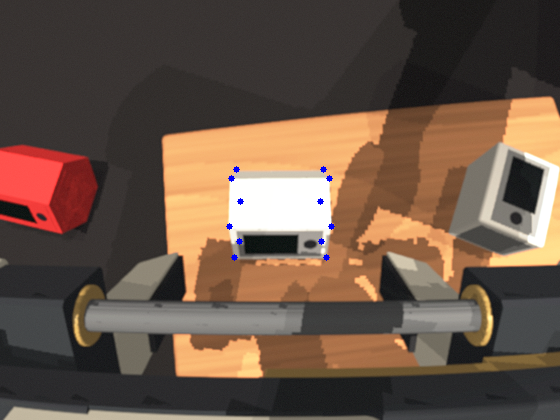

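The projected hexagon corners match the timer to within about 3 px (top flat at rows 178–230). The display is on the +x slope at (270,245), as expected. Next I'll descend and grip.

```bash
python3 -m jog '[[0,-0.3,30,0,0,0],[0,-0.3,30,0,0,0],[0,-0.3,26,0,0,0],[0,-0.3,18,0,0,0],[0,0,12,0,0,0],[0,0,0,0,0,0]]'
python3 -m jog '[[0,0,0,0,0,0],[0,0,0,0,0,0],[0,0,0,0,0,0],[0,0,0,0,0,0],[0,0,0,0,0,0],[0,0,0,0,0,0],[0,0,0,0,0,0],[0,0,0,0,0,0]]' 50
```

```text
time: 4.0
tool_pos: [501.1, -110.4, 33.2]
tcp_rot: [3.141, -0.523, -2.989]
contact_force: [0.4, 0.8, 0.7]
grip_width: 92.0
finger_force: 0.0
time: 4.8
tool_pos: [502.7, -110.3, 33.3]
tcp_rot: [-3.141, -0.523, -2.987]
contact_force: [2.5, 1.5, 5.2]
grip_width: 63.8
finger_force: 30.0
```

```bash
python3 -m jog '[[3.5,0,-6,0,0,0],[3.5,0,-6,0,0,0],[0,0,0,0,0,0],[-2.5,0,-0.2,0,-0.131,0],[-2.5,0,-0.2,0,-0.131,0],[-2.5,0,-0.2,0,-0.131,0],[-2.5,0,-0.2,0,-0.131,0],[0,0,0,0,0,0]]'
python3 -m jog '[[-2.5,0,-0.2,0,-0.131,0],[-2.5,0,-0.2,0,-0.131,0],[-2.5,0,-0.2,0,-0.131,0],[-2.5,0,-0.2,0,-0.131,0],[0,0,0,0,0,0],[0,0,0,0,0,0]]'
python3 - <<'E'
from h import *
o=bot.get_obs(); print(o['joint_positions'].round(2),o['tool_pos'].round(1),o['tcp_rot'].round(3))
Rm=R.from_euler('xyz',o['tcp_rot']).as_matrix(); print('G',(o['tool_pos']-19*Rm[:,2]).round(1)); print(Rm.round(3))
a=snap('side','s2.png')[200:330,160:360]; w=snap('wrist','w3.png')
cv2.imwrite('pics/s2w.png',np.hstack([cv2.resize(a,(400,260)),cv2.resize(w,(347,260))])[:,:,::-1])
E
```

```text
time: 5.6
tool_pos: [508.4, -108.7, 44.6]
tcp_rot: [3.14, -0.002, -2.989]
contact_force: [-0.7, 0.3, -1.7]
grip_width: 64.0
finger_force: 30.0
time: 6.2
tool_pos: [523.0, -99.9, 47.0]
tcp_rot: [3.116, 0.402, -2.984]
contact_force: [0.3, 0.8, -0.9]
grip_width: 64.1
finger_force: 30.0
[-0.49  0.47  2.04  0.71  0.41 -2.85] [523.  -99.9  47. ] [ 3.116  0.402 -2.984]
G [ 515.7 -101.5   64.5]
[[-0.909 -0.167  0.382]
 [-0.145  0.986  0.087]
 [-0.391  0.024 -0.92 ]]
```

View pics/s2w.png

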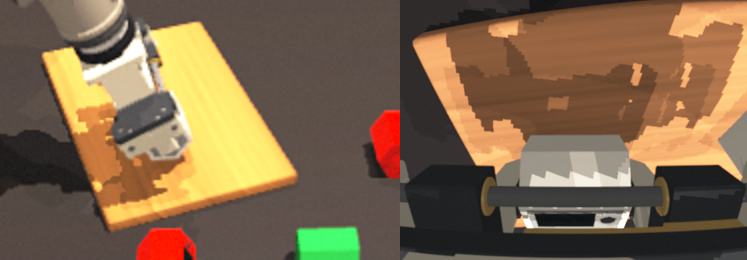

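The roll stalled about 7° short because the wrist is near its joint-5 limit (j5 = 0.41, minimum 0.28). The display in the wrist view is almost up. Moving the held timer a little further out should open up the wrist, so I'll work out that correction.

```bash
cat > k.py <<'E'
from h import *
import sys
def go(G,pitch=.524):
    o=bot.get_obs(); A=R.from_euler('xyz',o['tcp_rot']); B=R.from_euler('xyz',[np.pi,pitch,-2.987])
    T=np.array(G)+19*B.as_matrix()[:,2]
    print('shift',A.inv().apply(T-o['tool_pos']).round(1),'rot',(A.inv()*B).as_rotvec().round(3),'q',o['joint_positions'].round(2))
    print('tcp',o['tool_pos'].round(1),o['tcp_rot'].round(3))
E
python3 -m jog '[[-13.6,-2.5,5.7,0,0,0],[-13.6,-2.5,5.7,0,0,0],[-13.6,-2.5,5.7,0,0,0],[0,0,0,0,0,0]]'
python3 -c "
from k import *
go([557,-107,60])"
```

```text
time: 6.7
tool_pos: [569.2, -100.1, 47.7]
tcp_rot: [3.119, 0.405, -2.981]
contact_force: [-0.2, -0.3, -0.9]
grip_width: 63.8
finger_force: 30.0
shift [ 5.  -5.   2.3] rot [ 0.025 -0.119  0.004] q [-0.44  0.52  1.93  0.61  0.44 -2.7 ]
tcp [ 569.2 -100.1   47.7] [ 3.119  0.405 -2.981]
```

```bash
python3 -m jog '[[0.8,-0.8,0,0.004,-0.02,0.001],[0.8,-0.8,0,0.004,-0.02,0.001],[0.8,-0.8,0,0.004,-0.02,0.001],[0.8,-0.8,0,0.004,-0.02,0.001],[0.8,-0.8,0,0.004,-0.02,0.001],[0.8,-0.8,0,0.004,-0.02,0],[0,0,0,0,0,0]]'
python3 -c "
from k import *
go([557,-107,60])"
```

```text
time: 7.4
tool_pos: [568.3, -104.6, 52.5]
tcp_rot: [3.139, 0.51, -2.991]
contact_force: [-0.2, 0.4, -0.3]
grip_width: 63.8
finger_force: 30.0
shift [ 6.2 -0.7  6.8] rot [ 0.001 -0.014 -0.004] q [-0.48  0.5   2.02  1.    0.35 -3.1 ]
tcp [ 568.3 -104.6   52.5] [ 3.139  0.51  -2.991]
```

```bash
python3 -m jog '[[-8.6,-1.5,4.8,0,0,0],[-8.6,-1.5,4.8,0,-0.014,0],[2,0,3.5,0,0,0],[2,0,3.5,0,0,0],[2,0,3.5,0,0,0],[1.5,0,2.6,0,0,0],[0,0,0,0,0,0]]'
python3 -c "
from k import *
go([580,-107,48])"
```

```text
time: 8.1
tool_pos: [590.4, -104.1, 40.0]
tcp_rot: [3.136, 0.515, -2.996]
contact_force: [-0.8, -0.3, -0.7]
grip_width: 63.9
finger_force: 30.0
shift [ 5.2 -1.3  6.8] rot [ 0.001 -0.009 -0.008] q [-0.46  0.55  1.97  1.02  0.34 -3.1 ]
tcp [ 590.4 -104.1   40. ] [ 3.136  0.515 -2.996]
```

```bash
python3 -m jog '[[-2,0,2,0,0,0],[1.5,0,2.6,0,0,0],[1,0,1.7,0,0,0],[1,0,1.7,0,0,0],[0,0,0,0,0,0]]'
python3 -c "
from k import *
go([582,-107,48])"
```

```text
time: 8.6
tool_pos: [594.3, -103.6, 34.1]
tcp_rot: [3.136, 0.512, -2.997]
contact_force: [-0.5, 0.4, -1.1]
grip_width: 63.6
finger_force: 30.0
shift [ 4.1 -1.5  0.7] rot [ 0.001 -0.012 -0.009] q [-0.45  0.57  1.96  1.03  0.33 -3.1 ]
tcp [ 594.3 -103.6   34.1] [ 3.136  0.512 -2.997]
```

```bash
python3 -m jog '[[0.6,0,1,0,0,0],[0.6,0,1,0,0,0],[0,0,0,0,0,0]]'
python3 - <<'E'
from k import *
go([582,-107,48])
a=snap('side','s3.png')[200:330,160:360]; w=snap('wrist','w4.png')
cv2.imwrite('pics/s3w.png',np.hstack([cv2.resize(a,(400,260)),cv2.resize(w,(347,260))])[:,:,::-1])
E
```

```text
time: 8.9
tool_pos: [594.8, -103.6, 32.7]
tcp_rot: [3.136, 0.511, -2.997]
contact_force: [0.6, 0.8, -1.0]
grip_width: 64.1
finger_force: 30.0
shift [ 3.8 -1.5 -0.8] rot [ 0.001 -0.013 -0.009] q [-0.45  0.57  1.96  1.03  0.33 -3.1 ]
tcp [ 594.8 -103.6   32.7] [ 3.136  0.511 -2.997]
```

View pics/s3w.png

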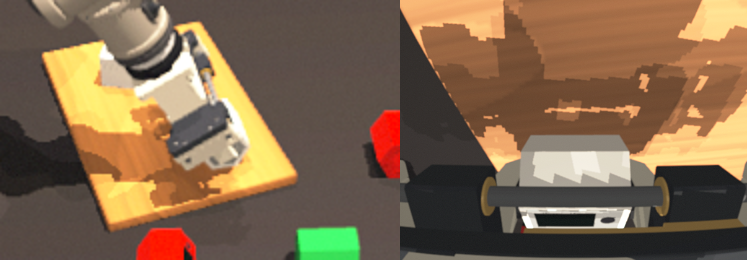

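The timer is held with its display up, and there's no contact force yet. I'll keep lowering in small steps.

```bash
python3 -m jog '[[0.6,0,1,0,0,0],[0.5,0,0.9,0,0,0],[0,0,0,0,0,0]]'; python3 -m jog '[[0.5,0,0.9,0,0,0],[0,0,0,0,0,0]]'
```

```text
time: 9.3
tool_pos: [595.7, -103.6, 32.5]
tcp_rot: [3.137, 0.511, -2.997]
contact_force: [-3.8, 1.2, 9.2]
grip_width: 64.0
finger_force: 30.0
time: 9.5
tool_pos: [595.8, -103.6, 32.4]
tcp_rot: [3.137, 0.511, -2.997]
contact_force: [-11.1, 1.3, 17.3]
grip_width: 63.8
finger_force: 30.0
```

```bash
python3 -m jog '[[-0.5,0,-0.9,0,0,0],[0,0,0,0,0,0]]'; python3 -m jog '[[0,0,0,0,0,0],[0,0,0,0,0,0],[0,0,0,0,0,0],[0,0,0,0,0,0],[0,0,0,0,0,0],[0,0,0,0,0,0]]' 100
python3 -m jog '[[0,0,-10,0,0,0],[0,0,-20,0,0,0],[0,0,-30,0,0,0],[0,0,-30,0,0,0],[0,0,-30,0,0,0],[0,0,0,0,0,0]]'
python3 - <<'E'
from h import *
o=bot.get_obs(); print(o['joint_positions'].round(2))
a=snap('top','t5.png'); s=snap('side','s5.png')[180:340,160:360]; w=snap('wrist','w5.png')
cv2.imwrite('pics/f5.png',np.vstack([np.hstack([cv2.resize(a[200:360,210:420],(400,300)),cv2.resize(s,(390,300))]),np.hstack([cv2.resize(w,(395,296)),cv2.resize(a,(395,296))])])[:,:,::-1])
E
```

```text
time: 9.7
tool_pos: [595.8, -103.6, 32.4]
tcp_rot: [3.137, 0.51, -2.997]
contact_force: [-5.5, 0.4, 10.2]
grip_width: 64.4
finger_force: 30.0
time: 10.3
tool_pos: [595.5, -103.5, 31.4]
tcp_rot: [3.136, 0.508, -2.998]
contact_force: [-0.3, 0.4, 0.7]
grip_width: 91.8
finger_force: 0.0
time: 10.9
tool_pos: [538.1, -113.4, 139.5]
tcp_rot: [3.14, 0.513, -2.996]
contact_force: [0.2, -0.2, -0.2]
grip_width: 91.8
finger_force: 0.0
[-0.53  0.3   2.01  0.67  0.52 -2.78]
```

View pics/f5.png

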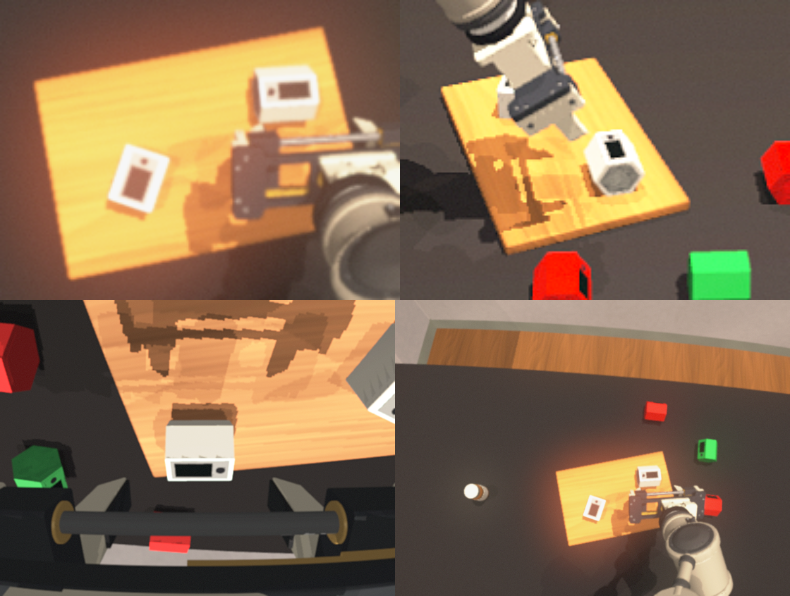

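The timer now lies flat on the board at about (287,95) in the crop, display up and fully on the board. The square timer, jar and look-alikes are where they were, and the gripper is clear.

```bash
python3 -c "
from plant import bot
print(bot.close_job())"
```

```text
the job is handed in; nothing more can be done
None
```

The six-sided timer now lies flat on the board with its display facing up, let go and still. It ended about 7 cm further from the robot than where it started; the square timer and spice jar look unmoved in the last pictures, and the job was handed in at about 11 s.

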